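# Clamp a two-part plaster mould with the cam press

## Task

Stand the loose plaster mould half upright in the open press, between the two guide rails, with its hollowed seam face towards the half already mounted there, and let go of it. Then turn the cam lever about a quarter turn until the cam has drawn the two halves firmly together; stop when you feel it go tight, because forcing it on cracks the plaster. Leave the lever there, let go, and do not disturb the tub, rolling pin or clay figure.

Things in the scene. Friction and masses are not known exactly. Their poses are not given: they have to be found in the camera images.
- press: Mould press: plywood board 200 (x) x 270 (y) x 18 mm fixed on the table. Origin: centre of its underside. Clamping is along its y: rear mould half at the +y end, red cam at the -y end. Two wooden guide rails along y at x = -76.5 and +76.5 mm (14 wide, 22 high above the board, y -17 to +101 mm), 139 mm clear between them.
- bay (a point): Point on the board's top (18 mm above the table) at press x 0, y +23 mm: where the centre of the loose half's underside goes while the lever is open, seam face to press +y. With the lever open the space between cam rim and rear half is 59 to 69 mm long, for the 50 mm thick half.
- bracket: Aluminium plate 130 x 14 x 85 mm fixed upright across the press; on screws and stiff rubber buffers (25 N/mm) it carries the rear plaster half (130 x 48 x 90 mm, top 108 mm above the table). Origin: bottom centre of the plate's mould side, press y +113 mm. The rear seam face is nominally at y -58 mm here but set up to 3.5 mm either way, unreported: it must be felt.
- cam_axis (a point): Point on the vertical turning axis of the cam and lever, at the top of the lever bar (20 mm wide), 86 mm above the table, press x 0, y -29 mm. The red disc below (radius 30 mm, 48 to 72 mm above the table) sits 11 mm off-centre on this axis.
- knob_top (a point): Top centre of the black round upright knob at the lever's end: 24 mm diameter, 55 mm tall, top 142 mm above the table, 100 mm from the cam axis. It spins freely on the lever, so it can be held and carried round in an arc without turning the hand.
- cam (a joint): Lever angle, rad: 0 open, lever to press -x; grows anticlockwise seen from above, towards press -y; end stop 2.4. Starts 0 to 0.35. Cam rim at press y = 1 + 11 sin(q - 1.2) mm. Light drag at the knob (1 to 2 N, up to 4 N while it slides the half); the halves meet between 1.2 and 2.0, then resistance climbs. Well tightened: about 10 to 14 N at the knob. Stays where left.
- half: Loose plaster mould half standing upright on the table, 130 (x) x 50 (y) x 90 mm (z), about 0.7 kg, with a wooden handle block on top (64 x 24 mm, reaching to 131 mm above its underside). Origin: centre of its underside. Its +y face is the seam face, with a dark round hollow and four dimples; its -y face is plain and takes the cam.
- half_handle (a point): Centre of the wooden handle block on the loose half, 110 mm above its underside; the block is 64 mm along the half's x, 24 mm along its y and 41 mm tall. Grip it across y.
- half_seam (a point): Centre of the loose half's seam face, 25 mm to +y of its centre, 45 mm above its underside.
- tub: Bystander: open blue tub, 90 mm wide, 85 mm tall. Origin: centre of its underside.
- pin: Bystander: small wooden rolling pin lying down, barrel 150 mm long, 44 mm thick, 260 mm with its handles. Origin: under its middle; x along it.
- figure: Bystander: terracotta figure, 150 mm tall, 68 mm wide at the foot. Origin: centre of its underside.
Things that resemble listed ones, but are neither listed nor needed, are in the scene too. Of the things like the half, leave any that is red or yellow; of the rest the smaller one is meant.

How it is judged:
By the outcome, as a careful person would: the job done as asked, in the order asked, and still so for the second after the job is handed in, with the robot touching nothing.
It also fails if it takes over 72 s, if anything falls off the work surface, if the arm or the gripper's body presses on something with over 40 N, if the wrist force passes 120 N, or if a joint passes its speed limit or range.

## Robot

A 7-joint arm with a two-finger parallel gripper is mounted at the origin on the work surface. World frame = base frame: x ahead of the robot, y to its left, z up, the work surface at z = 0. Lengths are in mm, angles in rad, forces in N, time in s.
With the tool pointing down it reaches from about 425 to 1025 mm from the base axis. Payload 9.4 kg.
Tool frame: the origin (TCP) lies at the centre of the arm's flange, where the gripper is bolted on; the fingertips stand 186 mm ahead of it and the grasp point (between the pads) lies 167 mm ahead of it (finger_overhang is the distance from the TCP to the fingertips, in mm); z points along the fingers, y is the line along which they close (so a half turn about z gives the same grasp; the last joint's range is limited). The gripper opens to 93 mm and grips with 3 to 60 N. Pads are 15 mm wide; open, the fingers measure 128 mm over their backs; the gripper's body (75 mm by 188 mm) begins 65 mm behind the grasp point.
Start: joints at [-1.419, 0.599, -0.003, 1.599, 0.002, 0.943, -0.08], TCP at [164.433, 706.106, 404.718] pointing down, gripper open.
Joint ranges: [-2.57, 2.57], [-0.35, 1.97], [-1.29, 1.29], [0.11, 2.56], [-1.05, 4.19], [0.11, 1.86], [-2.63, 2.63]. Speed limits (rad/s): [2.22, 2.22, 3.01, 3.01, 3.14, 3.14, 3.14].

## Interface

Orientations are given as a unit quaternion [x, y, z, w].
In Python, from plant import read_state, get_image, camera_params, close_job, finger_overhang gives the robot as it stands.
- The arm moves only by the tool carry_out, never from a script. Its argument "plan" is a list of rows, each a list of 7 numbers: the shift along the tool's x, y, z in cm, then the turn, a rotation vector about the tool's x, y, z in rad, then the gripper's target within -1 to 1 (fully open at 1, half-way at 0, shut at -1). In form: [[dx, dy, dz, rx, ry, rz, jaw], ...]. A call has 1 to 8 rows; each row shifts and turns the commanded pose from where the row before left it, along the tool's axes as they then stand; what a row does not reach is not made up. A row lasts 1/8 s, in which the tool goes at most 62.5 mm and 10.7 degrees, less where a joint would pass 70% of its speed; a pose out of reach is approached as far as the arm can. A call with a gripper value outside its range is refused whole. The fingers move at their own pace and stop on an object; "squeeze" is the grip in N (left out, the last holds). Time passes only in rows, so rows that do not move let the fingers close. It gives the time, the measured TCP pose, the force, the opening and the grip force at its end, in the units of the state.
- read_state(): the state, without advancing time (a new reading comes with each control period).
- get_image(name): name is "scene" or "top" or "wrist"; returns the picture (420x560x3 uint8, red, green, blue); there is no depth.
- camera_params(name): a dict with "intrinsics" (3x3 intrinsics, pixels), "T" (4x4, takes a point from camera to world coordinates); the wrist camera has in their place "hand_eye" (4x4, takes a point from camera to tool coordinates, whose origin is the TCP and whose axes are the flange's). Camera axes: x right, y up, looking along -z (the intrinsics and any distortion apply to the point x, -y, -z); pixel columns grow to the right and rows downward; lengths in mm; the calibration is good to about 2 mm. The wrist camera is an equidistant fisheye: a pixel r from the principal point sees the ray r / f radians off the axis. A picture is of the moment at which its call begins: read the wrist's pose just before it. camera_params takes no time and is no camera call.
- close_job(): hands the job in; it is judged then, once.
The state is a dict: "t": time; "qpos": joint angles; "qd": joint speeds; "tau": joint torques, N m; "tcp_pos": TCP position; "tcp_rot": TCP orientation; "force": force on the tool from outside, world axes, zero at the start; "ft_torque": the same for the moment, N m; "grip_width": opening from 0.0 (shut) to 1.0 (fully open); "grip_force": force on a finger pad.
Only numpy, scipy, OpenCV 4.12 (cv2) and the standard library are available. Lean on these libraries where they do the work, as an engineer would, in place of code of your own. Each camera call takes 0.05 s, during which the arm holds its last target. There are 200 camera calls.

## Working session

There is one attempt and no reset: what is moved stays moved. The work goes in short steps, Python scripts to look and compute and a tool call to move; the robot and the scene stay as the last step left them, time stands still between calls to the robot, and variables do not carry over. Pictures are saved under pics/ and viewed, at most 10 in all, crops included, and the job is handed in when it is done.

Besides the shell and the picture viewer there is one more tool, called after "Emit:" by a JSON object that holds its "op" and its "data". carry_out: Moves the arm, as the interface text tells. Its arguments: {"type":"object","properties":{"plan":{"type":"array","items":{"type":"array","items":{"type":"number"}}},"squeeze":{"type":"number"}},"required":["plan"]}

```bash
ls; mkdir -p pics; python3 - <<'E'
from plant import *
import cv2,numpy as np
s=read_state();print(s)
for n in("scene","top","wrist"):
    im=get_image(n);cv2.imwrite(f"pics/{n}0.png",im[...,::-1])
    print(n,camera_params(n))
E
```

```text
pics
{'t': 0.0, 'qpos': array([-1.41869651,  0.6001186 , -0.00255189,  1.60013559,  0.00177077,
        0.94291763, -0.07980473]), 'qd': array([-0.00120145, -0.00092211,  0.00086385, -0.00071117, -0.00049738,
       -0.00014358, -0.00076554]), 'tau': array([-7.17702696e-04, -7.65049338e+01,  1.49671141e+00, -2.52355063e+01,
       -5.23706304e-02,  1.67512929e-02,  1.66954483e-04]), 'tcp_pos': array([164.37355074, 705.90609037, 403.86229382]), 'tcp_rot': array([ 1.14128781e-01,  9.93465651e-01, -7.87804701e-04, -3.21275868e-05]), 'force': array([ 0.24635601, -0.36775525, -0.39996454]), 'ft_torque': array([ 0.04908596, -0.04340977,  0.0007912 ]), 'grip_force': 0.0, 'grip_width': 1.004005084263588}
scene {'intrinsics': array([[527.86738079,   0.        , 285.78670439],
       [  0.        , 527.86738079, 207.08738702],
       [  0.        ,   0.        ,   1.        ]]), 'T': array([[-2.33275848e-01, -8.24045837e-01,  5.16266246e-01,
         1.25221951e+03],
       [ 9.72403925e-01, -1.95715187e-01,  1.26988866e-01,
         1.76511956e+02],
       [-3.60350187e-03,  5.31642759e-01,  
[... 479 characters left out ...]
      [ 1.28740393e-02,  1.76168111e-01,  9.84275904e-01,
         1.54857236e+03],
       [ 0.00000000e+00,  0.00000000e+00,  0.00000000e+00,
         1.00000000e+00]])}
wrist {'intrinsics': array([[325.1922621 ,   0.        , 278.06172596],
       [  0.        , 325.1922621 , 209.33673349],
       [  0.        ,   0.        ,   1.        ]]), 'hand_eye': array([[-2.42538851e-04,  9.70896154e-01,  2.39500729e-01,
         6.64487605e+01],
       [ 9.99999969e-01,  2.48564194e-04,  5.04726342e-06,
         4.22958133e-01],
       [-5.46309371e-05,  2.39500723e-01, -9.70896184e-01,
         1.92254447e+01],
       [ 0.00000000e+00,  0.00000000e+00,  0.00000000e+00,
         1.00000000e+00]])}
```

View pics/scene0.png

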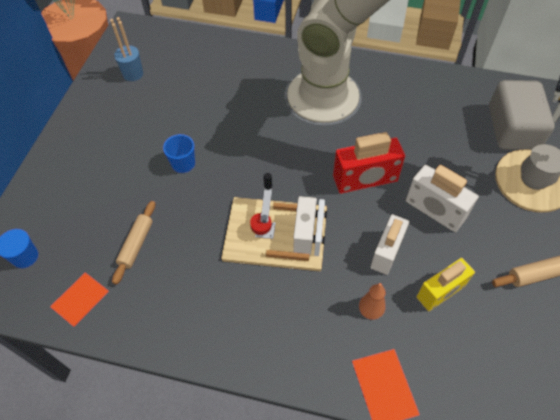

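View pics/top0.png

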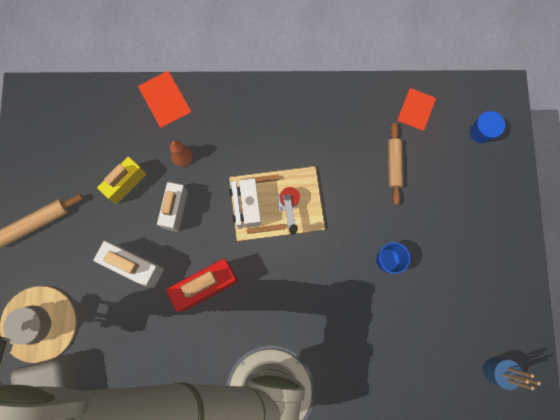

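The scene view shows the press at (275,233), with the lever towards the robot. The small white half is at (390,245), and the larger white, red and yellow decoys are around it. In the top view the small half is at (171,207), the press at (278,203) and the figure at (180,152). I'll enlarge these to read corners and find the seam side.

```bash
cat > h.py <<'E'
from plant import *
import cv2,numpy as np
from scipy.spatial.transform import Rotation as R
def cast(n,px,z):
    c=camera_params(n);K=c["intrinsics"];T=c["T"]
    d=np.linalg.inv(K)@[px[0],px[1],1];d=T[:3,:3]@[d[0],-d[1],-d[2]];o=T[:3,3]
    return o+d*(z-o[2])/d[2]
def wcast(px,z,s):
    c=camera_params("wrist");K=c["intrinsics"];H=c["hand_eye"]
    u=np.array([px[0]-K[0,2],px[1]-K[1,2]]);r=np.hypot(*u);a=r/K[0,0];u=u/max(r,1e-9)
    d=np.array([u[0]*np.sin(a),-u[1]*np.sin(a),-np.cos(a)])
    Q=R.from_quat(s["tcp_rot"]).as_matrix()
    o=s["tcp_pos"]+Q@H[:3,3];d=Q@H[:3,:3]@d
    return o+d*(z-o[2])/d[2]
E
python3 - <<'E'
import cv2,numpy as np
t=cv2.imread("pics/top0.png");s=cv2.imread("pics/scene0.png")
a=cv2.resize(t[130:250,140:340],None,fx=4,fy=4,interpolation=2)[:, :800]
cv2.imwrite("pics/topc.png",a)
b=cv2.resize(s[190:290,215:415],None,fx=4,fy=4,interpolation=2)
cv2.imwrite("pics/scenec.png",b)
E
```

```text
(no output)
```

View pics/topc.png

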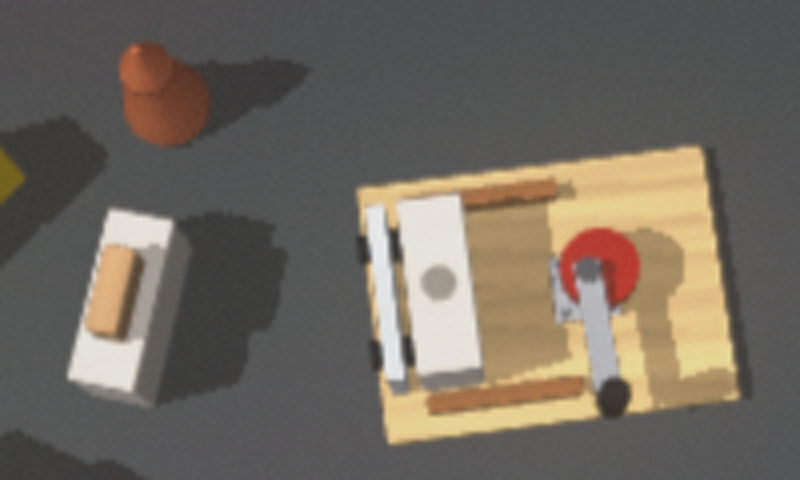

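View pics/scenec.png

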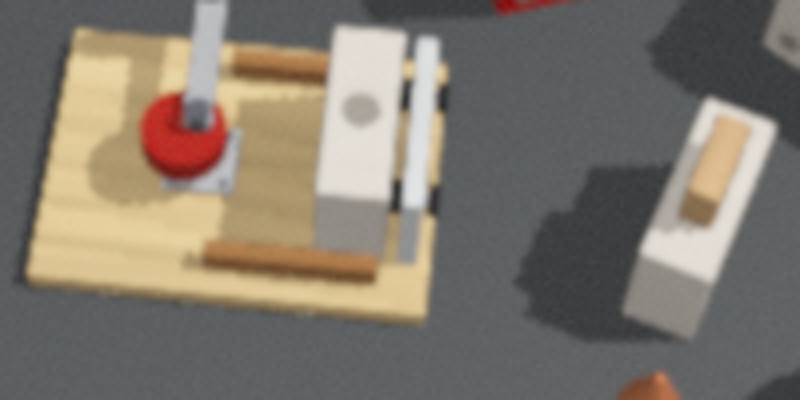

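The enlarged views show these top-crop positions: half top corners (110,208), (175,220), (133,393), (70,378), and board corners (358,187), (702,147), (742,400), (388,443). The press-side face of the half looks plain, and I'll check that with the wrist camera.

```bash
python3 - <<'E'
from h import *
f=lambda p,z:cast("top",(p[0]/4+140-.375,p[1]/4+130-.375),z)[:2]
g=lambda p,z:cast("scene",(p[0]/4+215-.375,p[1]/4+190-.375),z)[:2]
A=np.array
print("half top",c:=A([f(p,90) for p in[(110,208),(175,220),(133,393),(70,378)]]),c.mean(0),np.linalg.norm(c-np.roll(c,-1,0),axis=1))
print("handle",f((114,291),131), g((730,158),131))
print("half scene",c:=A([g(p,90) for p in[(708,97),(778,122),(713,283),(640,250)]]),c.mean(0))
b=A([f(p,18) for p in[(358,187),(702,147),(742,400),(388,443)]])
print("board",b,b.mean(0),np.linalg.norm(b-np.roll(b,-1,0),axis=1))
b2=A([g(p,18) for p in[(75,28),(447,65),(425,320),(25,282)]])
print("board",b2,b2.mean(0))
for q in(b,): 
  e=(q[0]+q[3]-q[1]-q[2]);print("press yaw",np.arctan2(-e[0],e[1]))
print("rear top",A([f(p,108) for p in[(397,198),(462,193),(483,368),(415,375)]]))
print("knob",f((614,395),142),"cam axis",f((587,268),86),g((197,112),86))
E
```

```text
half top [[605.62273701 297.61694389]
 [596.18414242 249.88123657]
 [468.5227326  277.68482538]
 [479.91081976 323.32648138]] [537.56010794 287.12737181] [ 48.65988925 130.65402828  47.04093209 128.31393711]
handle [535.70158027 285.25048058] [538.23593567 292.51278247]
half scene [[469.60880674 276.37976389]
 [478.28417423 324.22248538]
 [607.027292   297.43692447]
 [594.40732509 248.85479547]] [537.33189951 286.7234923 ]
board [[ 637.53167827  121.16354943]
 [ 667.15486205 -145.6582577 ]
 [ 468.72889089 -170.8281305 ]
 [ 438.67463212   97.88068234]] [553.02251583 -24.36053911] [268.46118858 200.01597068 270.38432751 200.21542574]
board [[ 470.73117017 -172.35177618]
 [ 439.50922478   96.66653447]
 [ 640.46323838  121.32499037]
 [ 675.34019265 -146.85605145]] [556.51095649 -25.3040757 ]
press yaw 0.1109782331707062
rear top [[607.01386359  86.35961902]
 [610.33417611  39.1445446 ]
 [481.5470931   24.85217718]
 [476.96238403  73.50983849]]
knob [456.4200185  -66.74169845] cam axis [558.34143689 -51.78784309] [557.94452449 -55.01022244]
```

Emit:
{"op": "carry_out", "data": {"plan": [[-3.5, -2.5, 0, 0, 0, 0, 1], [-3.5, -2.5, 0, 0, 0, 0, 1], [-3.5, -2.5, 0, 0, 0, 0, 1], [-3.5, -2.5, 0, 0, 0, 0, 1], [-3.5, -2.5, 0, 0, 0, 0, 1], [-3.5, -2.5, 0, 0, 0, 0, 1], [-3.5, -2.5, 0, 0, 0, 0, 1], [-3.5, -2.0, 0, 0, 0, 0, 1]]}}

```text
t: 1.15
tcp_pos: [393.7, 451.3, 404.7]
tcp_rot: [0.114, 0.993, -0.0, -0.0]
force: [0.2, 0.5, -0.9]
grip_width: 1.0
grip_force: 0.0
```

```bash
python3 - <<'E'
from h import *
s=read_state();im=get_image("wrist");cv2.imwrite("pics/w1.png",im[...,::-1]);print(s["t"],s["tcp_pos"],s["tcp_rot"],s["qpos"])
E
```

```text
1.15 [393.69550068 451.34537453 404.66426855] [ 1.14204682e-01  9.93457221e-01 -1.95958687e-04 -4.47723779e-05] [-0.94607698  0.4473907  -0.00312287  1.89674483  0.00204398  0.79784611
  0.39156726]
```

View pics/w1.png

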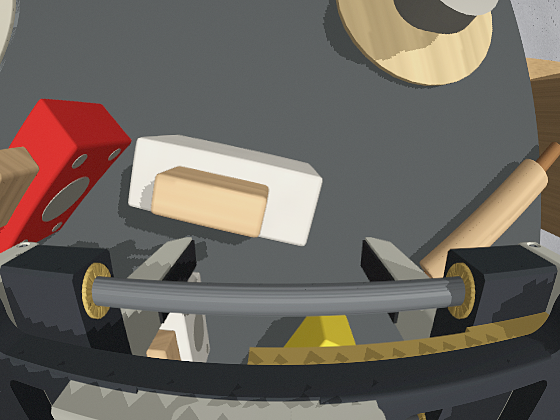

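The wrist view shows the small half below the fingers at (185,330). Its dark hollow is on the right side at about (198,328), so the seam faces world +y, the same way as the press. No flip is needed. Next I move past the half for a close look.

Emit:
{"op": "carry_out", "data": {"plan": [[-3.5, -1.6, 0, 0, 0, 0, 1], [-3.5, -1.6, 0, 0, 0, 0, 1], [-3.5, -1.6, 0, 0, 0, 0, 1], [-3.5, -1.6, 0, 0, 0, 0, 1], [-3.5, -1.6, 0, 0, 0, 0, 1], [-3.5, -1.6, 0, 0, 0, 0, 1], [-3.5, -1.6, 0, 0, 0, 0, 1], [-3.5, -1.4, 0, 0, 0, 0, 1]]}}

```text
t: 2.2
tcp_pos: [637.9, 265.7, 404.5]
tcp_rot: [0.114, 0.993, -0.0, -0.0]
force: [-0.4, -0.3, 0.2]
grip_width: 1.001
grip_force: 0.0
```

```bash
python3 - <<'E'
from h import *
s=read_state();im=get_image("wrist");b=im[...,::-1].copy();cv2.imwrite("pics/w2.png",b);print(s["t"],s["tcp_pos"],s["qpos"])
hsv=cv2.cvtColor(b,cv2.COLOR_BGR2HSV)
m=cv2.inRange(hsv,(8,60,120),(25,200,255));m[240:]=0
w=cv2.inRange(hsv,(0,0,170),(180,40,255));w[240:]=0
for n,k in(("wood",m),("white",w)):
  for c in cv2.findContours(k,0,2)[0]:
    if cv2.contourArea(c)>300: print(n,cv2.contourArea(c),cv2.minAreaRect(c))
E
```

```text
2.2 [637.89113572 265.70092984 404.50826284] [-0.48623904  0.55748244  0.01487973  1.6845737  -0.01005087  0.90003208
  0.87453707]
wood 932.5 ((295.0, 227.5), (23.0, 52.0), 90.0)
wood 1213.5 ((18.313318252563477, 152.12759399414062), (52.670799255371094, 28.501142501831055), 72.34988403320312)
wood 1788.5 ((462.3177490234375, 149.95529174804688), (31.725980758666992, 70.17534637451172), 28.523120880126953)
wood 2484.0 ((413.43255615234375, 132.6854705810547), (28.232898712158203, 120.65351104736328), 30.606409072875977)
wood 376.0 ((511.50006103515625, 83.5000228881836), (14.142134666442871, 35.35533905029297), 45.0)
wood 5252.5 ((67.76177215576172, 167.1067657470703), (159.31309509277344, 152.78359985351562), 69.67686462402344)
wood 2253.0 ((275.3952331542969, 86.57669067382812), (78.8544921875, 30.291017532348633), 88.78113555908203)
wood 1574.0 ((546.2500610351562, 47.249969482421875), (36.06244659423828, 72.12489318847656), 45.0)
white 4218.0 ((50.77149200439453, 167.26019287109375), (126.52974700927734, 49.441444396972656), 70.34617614746094)
white 1307.0 ((86.49217224121094, 150.7221221923828), (126.64606475830078, 13.149134635925293), 70.21891784667969)
white 7212.5 ((276.046875, 93.45162963867188), (137.26841735839844, 54.263004302978516), 89.09062194824219)
```

View pics/w2.png

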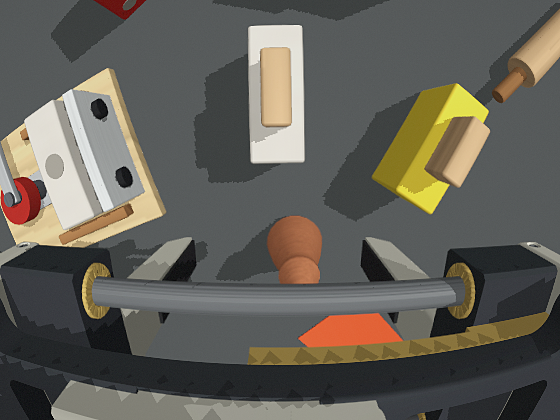

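The half lies squarely in the wrist view: its top spans (249–303, 25–162) and the handle (261–291, 47–126). The figure's top at (300,270) is under the fingers, and the tips clear it.

```bash
python3 - <<'E'
from h import *
s=read_state();b=cv2.imread("pics/w2.png");hsv=cv2.cvtColor(b,cv2.COLOR_BGR2HSV)
w=cv2.inRange(hsv,(0,0,170),(180,40,255))|cv2.inRange(hsv,(8,60,120),(25,200,255))
w[:15]=0;w[170:]=0;w[:,:230]=0;w[:,320:]=0
def far(mask,z):
  c=max(cv2.findContours(mask,0,1)[0],key=cv2.contourArea)[:,0]
  p=np.array([wcast(q,z,s)[:2] for q in c],np.float32);return cv2.minAreaRect(p)
print("half",far(w,90))
m=cv2.inRange(hsv,(8,60,120),(25,200,255));m[:15]=0;m[170:]=0;m[:,:230]=0;m[:,320:]=0
print("handle",far(m,131))
Q=R.from_quat(s["tcp_rot"]).as_matrix()
for t in [(537.5,287)]: print("tool d",Q.T@(np.array([*t,404.5])-s["tcp_pos"]))
# board corners
for p in[(110,68),(165,213)]: print(wcast(p,18,s))
E
```

```text
half ((543.016357421875, 282.7000732421875), (48.8604850769043, 128.18992614746094), 77.602783203125)
handle ((543.2049560546875, 282.6171569824219), (23.36674690246582, 63.03580856323242), 77.71803283691406)
tool d [107.35031152   0.7559911   -0.39264683]
[445.30095147  96.44807791  18.        ]
[638.91938734 120.19338268  18.        ]
```

Emit:
{"op": "carry_out", "data": {"plan": [[5.0, -0.1, 0, 0, 0, -0.012, 1], [5.0, -0.1, 0, 0, 0, 0, 1], [0, 0, 0, 0, 0, 0, 1], [0, 0, 4, 0, 0, 0, 1], [0, 0, 4, 0, 0, 0, 1], [0, 0, 3, 0, 0, 0, 1], [0, 0, 1.2, 0, 0, 0, 1], [0, 0, 0, 0, 0, 0, 1]]}}

```text
t: 3.25
tcp_pos: [539.4, 286.6, 282.3]
tcp_rot: [0.108, 0.994, -0.0, -0.0]
force: [0.4, -0.2, 0.3]
grip_width: 0.998
grip_force: 0.0
```

Emit:
{"op": "carry_out", "data": {"plan": [[0, 0, 0, 0, 0, 0, -0.2], [0, 0, 0, 0, 0, 0, -0.4], [0, 0, 0, 0, 0, 0, -0.6], [0, 0, 0, 0, 0, 0, -0.8], [0, 0, 0, 0, 0, 0, -1], [0, 0, 0, 0, 0, 0, -1]], "squeeze": 35}}

```text
t: 4.0
tcp_pos: [539.1, 286.6, 282.7]
tcp_rot: [0.108, 0.994, -0.0, 0.0]
force: [0.2, 0.4, -1.0]
grip_width: 0.404
grip_force: 0.0
```

Emit:
{"op": "carry_out", "data": {"plan": [[0, 0, 0, 0, 0, 0, -1], [0, 0, 0, 0, 0, 0, -1], [0, 0, 0, 0, 0, 0, -1], [0, 0, 0, 0, 0, 0, -1]], "squeeze": 35}}

```text
t: 4.5
tcp_pos: [539.1, 286.6, 282.7]
tcp_rot: [0.108, 0.994, -0.0, 0.0]
force: [0.3, -0.1, -0.7]
grip_width: 0.257
grip_force: 35.0
```

```bash
python3 - <<'E'
from h import *
for n,(x0,x1,y0,y1) in(("top",(225,335,160,245)),("scene",(218,332,195,272))):
  b=cv2.imread(f"pics/{n}0.png");hsv=cv2.cvtColor(b,cv2.COLOR_BGR2HSV)
  roi=np.zeros(b.shape[:2],np.uint8);roi[y0:y1,x0:x1]=255
  br=cv2.inRange(hsv,(5,110,60),(16,255,200))&roi
  bd=cv2.inRange(hsv,(14,50,60),(30,255,255))&roi
  for c in cv2.findContours(br,0,1)[0]:
    if cv2.contourArea(c)>25:
      p=np.array([cast(n,q,40)[:2] for q in c[:,0]],np.float32);print(n,"rail",cv2.minAreaRect(c)[:2],cv2.minAreaRect(p))
  c=np.vstack([k for k in cv2.findContours(bd,0,1)[0] if cv2.contourArea(k)>30])
  p=np.array([cast(n,q,18)[:2] for q in c[:,0]],np.float32);print(n,"board",cv2.minAreaRect(p))
E
```

```text
top rail ((266.0154113769531, 228.1230926513672), (4.961389064788818, 38.69883346557617)) ((472.0848388671875, 8.672954559326172), (14.982462882995605, 115.83152770996094), 6.626237869262695)
top rail ((267.4615783691406, 178.1923065185547), (5.457528114318848, 23.44256591796875)) ((625.4590454101562, 2.887218475341797), (17.062416076660156, 71.48269653320312), 6.804605484008789)
top board ((553.2127685546875, -24.13427734375), (204.76519775390625, 273.7388000488281), 6.9570770263671875)
scene rail ((287.0614318847656, 254.97781372070312), (42.296531677246094, 7.06889533996582)) ((629.72802734375, 25.879138946533203), (21.064186096191406, 112.9655990600586), 5.867393493652344)
scene rail ((284.5176696777344, 206.2705841064453), (22.855560302734375, 6.442506313323975)) ((481.9869384765625, -16.575225830078125), (21.45879364013672, 64.31901550292969), 8.18883991241455)
scene board ((557.3746337890625, -25.625091552734375), (210.68736267089844, 274.3771667480469), 6.931750774383545)
```

Emit:
{"op": "carry_out", "data": {"plan": [[0, 0, -2, 0, 0, 0, -1], [0, 0, -4, 0, 0, 0, -1], [0, 0, -5, 0, 0, 0, -1], [0, 0, -4, 0, 0, 0, -1], [0, 0, 0, 0, 0, 0, -1]], "squeeze": 35}}

```text
t: 5.12
tcp_pos: [539.3, 286.6, 434.8]
tcp_rot: [0.108, 0.994, 0.001, 0.002]
force: [0.2, -0.1, -8.4]
grip_width: 0.255
grip_force: 35.0
```

Emit:
{"op": "carry_out", "data": {"plan": [[-0.5, -2.0, 0, 0, 0, 0, -1], [-1.2, -4.6, 0, 0, 0, 0, -1], [-1.2, -4.6, 0, 0, 0, 0, -1], [-1.2, -4.6, 0, 0, 0, 0, -1], [-1.2, -4.6, 0, 0, 0, 0, -1], [-1.2, -4.6, 0, 0, 0, 0, -1], [-0.78, -2.89, 0, 0, 0, 0, -1], [0, 0, 0, 0, 0, 0, -1]]}}

```text
t: 6.12
tcp_pos: [549.0, -5.5, 430.5]
tcp_rot: [0.111, 0.994, -0.001, -0.002]
force: [-0.4, 0.5, -8.0]
grip_width: 0.258
grip_force: 35.0
```

Emit:
{"op": "carry_out", "data": {"plan": [[0, 0, 0, 0, 0, -0.084, -1], [0, 0, 0, 0, 0, -0.084, -1], [0, 0, 0, 0, 0, -0.084, -1], [0, 0, 0, 0, 0, -0.084, -1], [0, 0, 0, 0, 0, 0, -1], [0, 0, 0, 0, 0, 0, -1]]}}

```text
t: 6.88
tcp_pos: [549.9, -1.4, 431.9]
tcp_rot: [-0.059, 0.998, 0.0, -0.001]
force: [0.9, 0.0, -7.3]
grip_width: 0.256
grip_force: 35.0
```

```bash
python3 - <<'E'
from h import *
s=read_state();im=get_image("wrist");cv2.imwrite("pics/w3.png",im[...,::-1])
t=get_image("top")[...,::-1];cv2.imwrite("pics/t3.png",t)
print(s["t"],s["tcp_pos"],s["qpos"]);Q=R.from_quat(s["tcp_rot"]).as_matrix();print(Q, np.arctan2(-Q[0,1],Q[1,1]))
s=read_state();print(s["tcp_pos"])
b=cv2.resize(t[130:250,200:360],None,fx=4,fy=4,interpolation=2);cv2.imwrite("pics/t3c.png",b)
E
```

```text
6.875 [549.87968463  -1.35760428 431.85550665] [-0.07251664  0.35821744 -0.03787983  1.9708687   0.01808482  0.81442132
  1.56799062]
[[-9.93089273e-01 -1.17350465e-01 -1.60161141e-03]
 [-1.17350539e-01  9.93090554e-01 -4.81060465e-05]
 [ 1.59619043e-03  1.40176363e-04 -9.99998716e-01]] 0.11762149037749742
[550.01873216  -1.3313122  432.26320674]
```

View pics/w3.png

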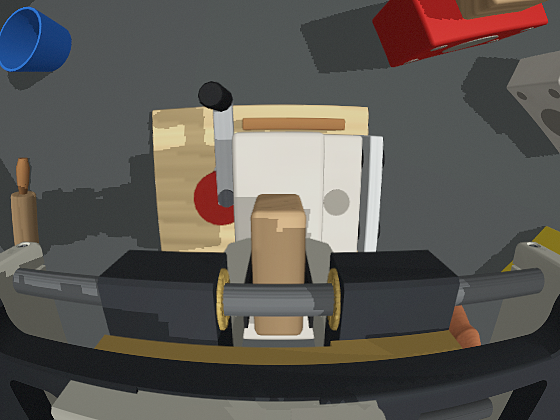

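The wrist view shows the held half over the bay. Its -x top edge is at row ~133 (cols 238–323), the rail spans rows 119–130, the rear half starts from col 323, the knob top is at (212,95) and the red cam is at (215,197). I check these in press coordinates.

```bash
python3 - <<'E'
from h import *
s=read_state();a=.119;C=np.array([553.2,-24.2])
u=np.array([[np.cos(a),np.sin(a)],[-np.sin(a),np.cos(a)]])
P=lambda p,z:(u@(wcast(p,z,s)[:2]-C)).round(1)
print("TCP",u@(s["tcp_pos"][:2]-C))
print("half -x edge z239",P((245,133),239),P((315,133),239))
print("rail inner z40",P((250,130),40),P((340,130),40),"outer",P((250,119),40),P((340,120),40))
print("board -x edge z18",P((160,110),18),P((365,107),18),"rear top -x",P((355,136),108))
print("knob",P((214,93),142), wcast((214,93),142,s)[:2])
print("camaxis",P((226,198),86))
E
```

```text
TCP [-0.44381394 23.08463506]
half -x edge z239 [-65.8   6.1] [-65.8  43.4]
rail inner z40 [-68.1  -8.2] [-68.9  94.9] outer [-80.8  -8.1] [-80.5  94.8]
board -x edge z18 [ -97.9 -124.1] [-98.8 130.4] rear top -x [-63.2  96.6]
knob [-99.8 -29.5] [457.56775419 -65.37417574]
camaxis [  1.5 -30.3]
```

Emit:
{"op": "carry_out", "data": {"plan": [[-0.15, 0, 0, 0, 0, -0.004, -1], [0, 0, 2, 0, 0, 0, -1], [0, 0, 4, 0, 0, 0, -1], [0, 0, 3, 0, 0, 0, -1], [0, 0, 2, 0, 0, 0, -1], [0, 0, 1, 0, 0, 0, -1], [0, 0, 0.5, 0, 0, 0, -1], [0, 0, 0, 0, 0, 0, -1]]}}

```text
t: 7.98
tcp_pos: [551.9, -1.2, 308.1]
tcp_rot: [-0.062, 0.998, -0.0, 0.0]
force: [0.1, -0.3, -6.7]
grip_width: 0.261
grip_force: 35.0
```

Emit:
{"op": "carry_out", "data": {"plan": [[0, 0, 0.2, 0, 0, 0, -1], [0, 0, 0.1, 0, 0, 0, -1], [0, 0, 0, 0, 0, 0, -1]]}}

```text
t: 8.35
tcp_pos: [551.7, -1.3, 304.9]
tcp_rot: [-0.062, 0.998, -0.0, 0.0]
force: [1.0, 0.8, -8.2]
grip_width: 0.255
grip_force: 35.0
```

Emit:
{"op": "carry_out", "data": {"plan": [[0, 0, 0.2, 0, 0, 0, -1], [0, 0, 0.1, 0, 0, 0, -1], [0, 0, 0, 0, 0, 0, -1]]}}

```text
t: 8.72
tcp_pos: [551.7, -1.2, 301.6]
tcp_rot: [-0.062, 0.998, -0.0, -0.0]
force: [0.2, -0.6, -7.7]
grip_width: 0.258
grip_force: 35.0
```

Emit:
{"op": "carry_out", "data": {"plan": [[0, 0, 0.1, 0, 0, 0, -1], [0, 0, 0, 0, 0, 0, -1]]}}

```text
t: 8.98
tcp_pos: [551.7, -1.2, 300.7]
tcp_rot: [-0.062, 0.998, 0.0, 0.0]
force: [0.5, 0.9, -7.8]
grip_width: 0.261
grip_force: 35.0
```

Emit:
{"op": "carry_out", "data": {"plan": [[0, 0, 0.1, 0, 0, 0, -1], [0, 0, 0, 0, 0, 0, -1]]}}

```text
t: 9.22
tcp_pos: [551.6, -1.2, 300.6]
tcp_rot: [-0.062, 0.998, -0.0, 0.0]
force: [-2.8, -0.5, 4.9]
grip_width: 0.258
grip_force: 35.0
```

Emit:
{"op": "carry_out", "data": {"plan": [[0, 0, 0, 0, 0, 0, 0.2], [0, 0, 0, 0, 0, 0, 0.2], [0, 0, 0, 0, 0, 0, 0.2], [0, 0, 0, 0, 0, 0, 0.2], [0, 0, 0, 0, 0, 0, 0.2], [0, 0, 0, 0, 0, 0, 0.2]]}}

```text
t: 9.98
tcp_pos: [551.7, -1.3, 299.7]
tcp_rot: [-0.062, 0.998, -0.0, 0.0]
force: [-0.1, 1.0, 1.4]
grip_width: 0.601
grip_force: 0.0
```

Emit:
{"op": "carry_out", "data": {"plan": [[0, 0, -2, 0, 0, 0, 0.2], [0, 0, -5, 0, 0, 0, 0.2], [0, 0, -5, 0, 0, 0, 0.2], [0, 0, 0, 0, 0, 0, 0.2], [0, 0, 0, 0, 0, 0, 0.2]]}}

```text
t: 10.6
tcp_pos: [551.3, -1.3, 419.4]
tcp_rot: [-0.062, 0.998, -0.0, -0.0]
force: [-0.6, 1.0, -1.3]
grip_width: 0.602
grip_force: 0.0
```

```bash
python3 - <<'E'
from h import *
s=read_state();im=get_image("wrist");cv2.imwrite("pics/w4.png",im[...,::-1])
print(s["t"],s["tcp_pos"],s["tcp_rot"],s["qpos"],s["force"],s["grip_width"])
E
```

```text
10.6 [551.32696234  -1.26269956 419.37976208] [-6.15754914e-02  9.98102426e-01 -9.63444371e-06 -8.34094224e-05] [-0.07093344  0.37437006 -0.04021523  1.98221337  0.02080637  0.78556023
  1.57094581] [-0.568333    0.95591085 -1.29877811] 0.6020699298415083
```

View pics/w4.png

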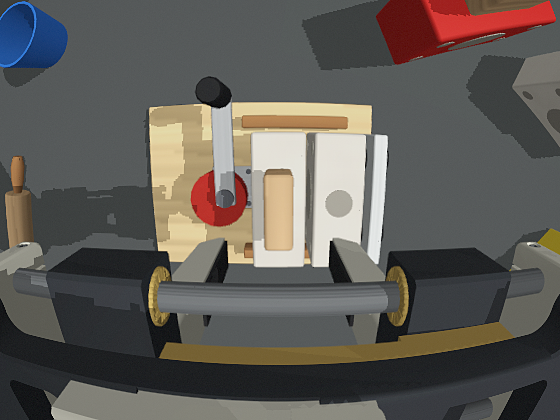

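The half stands free in the bay (top 252–306 × 133–266) with a small gap to the rear half at 307–315. The cam is just to its left, and the knob's black top is at about (209,89). Now I locate the knob.

```bash
python3 - <<'E'
from h import *
s=read_state();b=cv2.imread("pics/w4.png");g=cv2.cvtColor(b,cv2.COLOR_BGR2HSV)[...,2]
m=cv2.inRange(g,0,45);m[:70]=0;m[112:]=0;m[:,:185]=0;m[:,240:]=0
c=max(cv2.findContours(m,0,1)[0],key=cv2.contourArea);print(cv2.boundingRect(c),cv2.minAreaRect(c))
print(s["tcp_pos"])
Q=R.from_quat(s["tcp_rot"]).as_matrix()
for p in [(209,89),(207,90),(211,89)]:
  k=wcast(p,142,s);print(p,k,Q.T@(k-s["tcp_pos"]))
E
```

```text
(195, 77, 37, 31) ((212.39024353027344, 93.01220703125), (35.91996765136719, 27.95510482788086), 38.65980911254883)
[551.25723179  -1.2530157  418.73078487]
(209, 89) [457.31513761 -67.42437643 142.        ] [100.93704387 -54.12446008 276.88616674]
(207, 90) [458.24221457 -68.95541864 142.        ] [100.20531899 -55.75790404 276.88496938]
(211, 89) [457.19819021 -65.79622617 142.        ] [100.85284745 -52.49428802 276.88609481]
```

Emit:
{"op": "carry_out", "data": {"plan": [[3.35, -1.78, 0, 0, 0, 0, 0.3], [3.35, -1.78, 0, 0, 0, 0, 0.3], [3.35, -1.78, 0, 0, 0, 0, 0.3], [0, 0, 0, 0, 0, 0, 0.3], [0, 0, 3, 0, 0, 0, 0.3], [0, 0, 4, 0, 0, 0, 0.3], [0, 0, 3, 0, 0, 0, 0.3], [0, 0, 2, 0, 0, 0, 0.3]]}}

```text
t: 11.65
tcp_pos: [458.8, -65.9, 297.3]
tcp_rot: [-0.062, 0.998, 0.0, -0.001]
force: [0.6, 0.5, -0.4]
grip_width: 0.652
grip_force: 0.0
```

Emit:
{"op": "carry_out", "data": {"plan": [[0, 0, 1.5, 0, 0, 0, 0.3], [0, 0, 0, 0, 0, 0, 0], [0, 0, 0, 0, 0, 0, -0.3], [0, 0, 0, 0, 0, 0, -1], [0, 0, 0, 0, 0, 0, -1], [0, 0, 0, 0, 0, 0, -1]], "squeeze": 10}}

```text
t: 12.4
tcp_pos: [458.6, -66.7, 285.2]
tcp_rot: [-0.061, 0.998, -0.0, 0.001]
force: [-0.3, -0.6, 3.1]
grip_width: 0.256
grip_force: 10.0
```

Emit:
{"op": "carry_out", "data": {"plan": [[0, 0, 0, 0, 0, 0, -1], [-0.1, -1.245, 0, 0, 0, 0, -1], [-0.255, -1.223, 0, 0, 0, 0, -1], [-0.404, -1.182, 0, 0, 0, 0, -1], [-0.549, -1.122, 0, 0, 0, 0, -1], [0, 0, 0, 0, 0, 0, -1]], "squeeze": 30}}

```text
t: 13.15
tcp_pos: [477.6, -113.4, 285.1]
tcp_rot: [-0.061, 0.998, -0.0, 0.0]
force: [-1.3, -1.1, 7.8]
grip_width: 0.257
grip_force: 30.0
```

Emit:
{"op": "carry_out", "data": {"plan": [[0, 0, -0.15, 0, 0, 0, -1], [-0.685, -1.045, 0, 0, 0, 0, -1], [-0.809, -0.951, 0, 0, 0, 0, -1], [-0.923, -0.843, 0, 0, 0, 0, -1], [0, 0, 0, 0, 0, 0, -1]]}}

```text
t: 13.78
tcp_pos: [505.5, -138.7, 285.7]
tcp_rot: [-0.061, 0.998, -0.0, 0.0]
force: [0.4, -2.8, -18.0]
grip_width: 0.251
grip_force: 30.0
```

```bash
python3 - <<'E'
from h import *
s=read_state();print(s["tcp_pos"],s["force"])
d=s["tcp_pos"][:2]-[557.7,-52.9];print(np.hypot(*d),np.arctan2(-d[1],-d[0])-.121,finger_overhang() if callable(finger_overhang) else finger_overhang)
E
```

```text
[ 505.50641971 -138.70712624  285.714812  ] [  0.43756329  -2.82006873 -18.03097482]
100.43422095023217 0.9033208493802785 186.1
```

```bash
cat > q.py <<'E'
from h import *
import sys
s=read_state();a=.121;d=s["tcp_pos"][:2]-[557.7,-52.9];q=np.arctan2(-d[1],-d[0])-a
ux=np.array([np.cos(a),np.sin(a)]);uy=np.array([-np.sin(a),np.cos(a)])
f=s["force"][:2];t=np.sin(q)*ux-np.cos(q)*uy;n=-np.cos(q)*ux-np.sin(q)*uy
print("t",round(s["t"],2),"q",q.round(3),"r",np.hypot(*d).round(2),"resist",(-f@t).round(2),"radial",(f@n).round(2),"fz",s["force"][2].round(1))
for dq in(.03,.05,.1):
  print(dq,[(round(10*(np.cos(q+dq*(i+1))-np.cos(q+dq*i)),3),round(-10*(np.sin(q+dq*(i+1))-np.sin(q+dq*i)),3)) for i in range(4)])
E
```

Emit:
{"op": "carry_out", "data": {"plan": [[0, 0, 0.1, 0, 0, 0, -1], [-0.79, -0.563, 0, 0, 0, 0, -1], [-0.867, -0.497, 0, 0, 0, 0, -1], [-0.912, -0.408, 0, 0, 0, 0, -1], [0, 0, 0, 0, 0, 0, -1]]}}

```text
t: 14.4
tcp_pos: [532.2, -150.1, 285.6]
tcp_rot: [-0.061, 0.998, -0.001, 0.0]
force: [-1.0, -6.3, -10.8]
grip_width: 0.254
grip_force: 30.0
```

```bash
python3 q.py
```

```text
t 14.4 q 1.193 r 100.45 resist -0.61 radial 6.3 fz -10.8
0.03 [(np.float64(-0.281), np.float64(-0.106)), (np.float64(-0.284), np.float64(-0.098)), (np.float64(-0.286), np.float64(-0.089)), (np.float64(-0.289), np.float64(-0.081))]
0.05 [(np.float64(-0.469), np.float64(-0.173)), (np.float64(-0.477), np.float64(-0.149)), (np.float64(-0.484), np.float64(-0.125)), (np.float64(-0.49), np.float64(-0.1))]
0.1 [(np.float64(-0.946), np.float64(-0.321)), (np.float64(-0.974), np.float64(-0.225)), (np.float64(-0.991), np.float64(-0.127)), (np.float64(-0.999), np.float64(-0.027))]
```

Emit:
{"op": "carry_out", "data": {"plan": [[0.01, -0.04, 0.06, 0, 0, 0, -1], [-0.469, -0.173, 0, 0, 0, 0, -1], [-0.477, -0.149, 0, 0, 0, 0, -1], [0, 0, 0, 0, 0, 0, -1]]}}

```text
t: 14.9
tcp_pos: [542.0, -152.2, 285.5]
tcp_rot: [-0.061, 0.998, -0.001, 0.001]
force: [-1.0, -6.0, -6.0]
grip_width: 0.251
grip_force: 30.0
```

```bash
python3 q.py
```

```text
t 14.9 q 1.293 r 100.57 resist 0.06 radial 6.07 fz -6.0
0.03 [(np.float64(-0.29), np.float64(-0.078)), (np.float64(-0.292), np.float64(-0.069)), (np.float64(-0.294), np.float64(-0.06)), (np.float64(-0.296), np.float64(-0.052))]
0.05 [(np.float64(-0.484), np.float64(-0.125)), (np.float64(-0.49), np.float64(-0.101)), (np.float64(-0.494), np.float64(-0.076)), (np.float64(-0.497), np.float64(-0.051))]
0.1 [(np.float64(-0.974), np.float64(-0.226)), (np.float64(-0.991), np.float64(-0.128)), (np.float64(-0.999), np.float64(-0.028)), (np.float64(-0.997), np.float64(0.072))]
```

Emit:
{"op": "carry_out", "data": {"plan": [[0.01, -0.05, 0.03, 0, 0, 0, -1], [-0.29, -0.078, 0, 0, 0, 0, -1], [-0.292, -0.069, 0, 0, 0, 0, -1], [-0.294, -0.06, 0, 0, 0, 0, -1]]}}

```text
t: 15.4
tcp_pos: [550.9, -153.4, 285.3]
tcp_rot: [-0.061, 0.998, -0.001, 0.001]
force: [-2.2, -4.8, 1.7]
grip_width: 0.251
grip_force: 30.0
```

```bash
python3 q.py
```

```text
t 15.4 q 1.382 r 100.71 resist 1.87 radial 4.98 fz 1.7
0.03 [(np.float64(-0.295), np.float64(-0.052)), (np.float64(-0.297), np.float64(-0.043)), (np.float64(-0.298), np.float64(-0.034)), (np.float64(-0.299), np.float64(-0.025))]
0.05 [(np.float64(-0.493), np.float64(-0.081)), (np.float64(-0.497), np.float64(-0.057)), (np.float64(-0.499), np.float64(-0.032)), (np.float64(-0.5), np.float64(-0.007))]
0.1 [(np.float64(-0.99), np.float64(-0.138)), (np.float64(-0.999), np.float64(-0.038)), (np.float64(-0.998), np.float64(0.061)), (np.float64(-0.987), np.float64(0.161))]
```

Emit:
{"op": "carry_out", "data": {"plan": [[-0.295, -0.08, 0, 0, 0, 0, -1], [-0.297, -0.06, 0, 0, 0, 0, -1]]}}

```text
t: 15.65
tcp_pos: [557.2, -153.8, 285.2]
tcp_rot: [-0.061, 0.998, -0.0, 0.001]
force: [-2.9, -4.3, 5.3]
grip_width: 0.253
grip_force: 30.0
```

```bash
python3 q.py|head -2
```

```text
t 15.65 q 1.445 r 100.88 resist 2.86 radial 4.29 fz 5.3
0.03 [(np.float64(-0.298), np.float64(-0.033)), (np.float64(-0.299), np.float64(-0.024)), (np.float64(-0.3), np.float64(-0.015)), (np.float64(-0.3), np.float64(-0.006))]
```

Emit:
{"op": "carry_out", "data": {"plan": [[-0.298, -0.034, 0, 0, 0, 0, -1], [-0.299, -0.025, 0, 0, 0, 0, -1]]}}

```text
t: 15.9
tcp_pos: [563.5, -153.6, 285.2]
tcp_rot: [-0.062, 0.998, -0.0, 0.001]
force: [-2.9, -5.0, 7.0]
grip_width: 0.248
grip_force: 30.0
```

```bash
python3 q.py|head -2
```

```text
t 15.9 q 1.507 r 100.85 resist 3.15 radial 4.87 fz 7.0
0.03 [(np.float64(-0.3), np.float64(-0.015)), (np.float64(-0.3), np.float64(-0.006)), (np.float64(-0.3), np.float64(0.003)), (np.float64(-0.3), np.float64(0.012))]
```

Emit:
{"op": "carry_out", "data": {"plan": [[-0.3, -0.04, -0.04, 0, 0, 0, -1], [-0.3, -0.01, 0, 0, 0, 0, -1]]}}

```text
t: 16.15
tcp_pos: [569.3, -153.2, 285.2]
tcp_rot: [-0.062, 0.998, -0.0, 0.001]
force: [-2.7, -2.8, 5.6]
grip_width: 0.25
grip_force: 30.0
```

```bash
python3 q.py|head -2
```

```text
t 16.15 q 1.565 r 100.94 resist 2.96 radial 2.46 fz 5.6
0.03 [(np.float64(-0.3), np.float64(0.003)), (np.float64(-0.3), np.float64(0.012)), (np.float64(-0.299), np.float64(0.021)), (np.float64(-0.299), np.float64(0.03))]
```

Emit:
{"op": "carry_out", "data": {"plan": [[-0.2, 0.0, 0, 0, 0, 0, -1], [-0.2, 0.0, 0, 0, 0, 0, -1]]}}

```text
t: 16.4
tcp_pos: [573.3, -152.6, 285.2]
tcp_rot: [-0.062, 0.998, -0.0, 0.001]
force: [-2.3, -2.8, 6.2]
grip_width: 0.25
grip_force: 30.0
```

```bash
python3 q.py|head -2
```

```text
t 16.4 q 1.605 r 100.95 resist 2.69 radial 2.42 fz 6.2
0.03 [(np.float64(-0.3), np.float64(0.015)), (np.float64(-0.299), np.float64(0.024)), (np.float64(-0.298), np.float64(0.033)), (np.float64(-0.297), np.float64(0.042))]
```

Emit:
{"op": "carry_out", "data": {"plan": [[-0.2, 0.01, -0.02, 0, 0, 0, -1], [-0.2, 0.015, 0, 0, 0, 0, -1]]}}

```text
t: 16.65
tcp_pos: [577.1, -152.0, 285.2]
tcp_rot: [-0.062, 0.998, -0.0, 0.0]
force: [-2.5, -4.1, 5.9]
grip_width: 0.257
grip_force: 30.0
```

```bash
python3 q.py|head -2
```

```text
t 16.65 q 1.643 r 100.94 resist 3.22 radial 3.52 fz 5.9
0.03 [(np.float64(-0.299), np.float64(0.026)), (np.float64(-0.298), np.float64(0.035)), (np.float64(-0.297), np.float64(0.044)), (np.float64(-0.295), np.float64(0.053))]
```

Emit:
{"op": "carry_out", "data": {"plan": [[-0.2, 0.02, 0, 0, 0, 0, -1], [-0.2, 0.025, 0, 0, 0, 0, -1]]}}

```text
t: 16.9
tcp_pos: [581.0, -151.1, 285.2]
tcp_rot: [-0.062, 0.998, -0.0, 0.0]
force: [-1.5, -4.4, 5.2]
grip_width: 0.255
grip_force: 30.0
```

```bash
python3 q.py|head -2
```

```text
t 16.9 q 1.683 r 100.94 resist 2.44 radial 3.91 fz 5.2
0.03 [(np.float64(-0.298), np.float64(0.038)), (np.float64(-0.296), np.float64(0.047)), (np.float64(-0.295), np.float64(0.056)), (np.float64(-0.293), np.float64(0.065))]
```

Emit:
{"op": "carry_out", "data": {"plan": [[-0.2, 0.02, -0.02, 0, 0, 0, -1], [-0.2, 0.03, 0, 0, 0, 0, -1]]}}

```text
t: 17.15
tcp_pos: [584.7, -150.2, 285.2]
tcp_rot: [-0.061, 0.998, -0.0, 0.0]
force: [-2.7, -5.0, 4.8]
grip_width: 0.253
grip_force: 30.0
```

```bash
python3 q.py|head -2
```

```text
t 17.15 q 1.721 r 100.96 resist 3.95 radial 4.1 fz 4.8
0.03 [(np.float64(-0.296), np.float64(0.049)), (np.float64(-0.294), np.float64(0.058)), (np.float64(-0.292), np.float64(0.067)), (np.float64(-0.29), np.float64(0.076))]
```

Emit:
{"op": "carry_out", "data": {"plan": [[-0.2, 0.035, 0, 0, 0, 0, -1], [-0.2, 0.04, 0, 0, 0, 0, -1]]}}

```text
t: 17.4
tcp_pos: [588.2, -149.2, 285.2]
tcp_rot: [-0.061, 0.998, -0.0, -0.0]
force: [-3.5, -5.3, 6.3]
grip_width: 0.255
grip_force: 30.0
```

```bash
python3 q.py|head -2
```

```text
t 17.4 q 1.757 r 101.0 resist 4.95 radial 3.95 fz 6.3
0.03 [(np.float64(-0.294), np.float64(0.06)), (np.float64(-0.292), np.float64(0.069)), (np.float64(-0.29), np.float64(0.077)), (np.float64(-0.287), np.float64(0.086))]
```

Emit:
{"op": "carry_out", "data": {"plan": [[-0.2, 0.04, 0, 0, 0, 0, -1], [-0.2, 0.045, 0, 0, 0, 0, -1]]}}

```text
t: 17.65
tcp_pos: [591.5, -148.1, 285.1]
tcp_rot: [-0.061, 0.998, -0.0, -0.001]
force: [-6.3, -5.6, 8.0]
grip_width: 0.255
grip_force: 30.0
```

```bash
python3 q.py|head -2
```

```text
t 17.65 q 1.791 r 101.07 resist 7.78 radial 3.23 fz 8.0
0.03 [(np.float64(-0.292), np.float64(0.07)), (np.float64(-0.29), np.float64(0.079)), (np.float64(-0.287), np.float64(0.087)), (np.float64(-0.284), np.float64(0.096))]
```

Emit:
{"op": "carry_out", "data": {"plan": [[-0.2, 0.05, -0.02, 0, 0, 0, -1], [-0.2, 0.055, 0, 0, 0, 0, -1]]}}

```text
t: 17.9
tcp_pos: [594.8, -147.0, 285.1]
tcp_rot: [-0.061, 0.998, -0.0, -0.002]
force: [-7.1, -8.2, 6.8]
grip_width: 0.254
grip_force: 30.0
```

```bash
python3 q.py|head -2
```

```text
t 17.9 q 1.825 r 101.17 resist 9.55 radial 5.01 fz 6.8
0.03 [(np.float64(-0.289), np.float64(0.08)), (np.float64(-0.287), np.float64(0.089)), (np.float64(-0.284), np.float64(0.097)), (np.float64(-0.281), np.float64(0.106))]
```

Emit:
{"op": "carry_out", "data": {"plan": [[-0.2, 0.055, 0, 0, 0, 0, -1]]}}

```text
t: 18.02
tcp_pos: [596.5, -146.4, 285.1]
tcp_rot: [-0.061, 0.998, -0.0, -0.002]
force: [-8.9, -7.3, 7.8]
grip_width: 0.251
grip_force: 30.0
```

```bash
python3 q.py|head -1
```

```text
t 18.02 q 1.843 r 101.22 resist 11.02 radial 3.31 fz 7.8
```

Emit:
{"op": "carry_out", "data": {"plan": [[-0.15, 0.045, 0, 0, 0, 0, -1]]}}

```text
t: 18.15
tcp_pos: [597.7, -145.9, 285.1]
tcp_rot: [-0.061, 0.998, -0.001, -0.002]
force: [-9.1, -8.0, 9.3]
grip_width: 0.252
grip_force: 30.0
```

```bash
python3 q.py|head -1
```

```text
t 18.15 q 1.856 r 101.25 resist 11.52 radial 3.74 fz 9.3
```

It has gone tight at about 11.5 N, so I stop here and let go.

Emit:
{"op": "carry_out", "data": {"plan": [[0, 0, 0, 0, 0, 0, -1]]}}

```text
t: 18.27
tcp_pos: [597.8, -145.8, 285.1]
tcp_rot: [-0.061, 0.998, -0.001, -0.002]
force: [-8.4, -8.6, 8.9]
grip_width: 0.256
grip_force: 30.0
```

```bash
python3 q.py|head -1
```

```text
t 18.27 q 1.857 r 101.21 resist 11.12 radial 4.61 fz 8.9
```

Emit:
{"op": "carry_out", "data": {"plan": [[0, 0, 0, 0, 0, 0, 0.2], [0, 0, 0, 0, 0, 0, 0.2], [0, 0, 0, 0, 0, 0, 0.2], [0, 0, 0, 0, 0, 0, 0.2], [0, 0, 0, 0, 0, 0, 0.2]]}}

```text
t: 18.9
tcp_pos: [599.6, -144.3, 285.3]
tcp_rot: [-0.062, 0.998, 0.0, 0.0]
force: [-0.0, 0.1, -0.4]
grip_width: 0.6
grip_force: 0.0
```

Emit:
{"op": "carry_out", "data": {"plan": [[0, 0, -2, 0, 0, 0, 0.2], [0, 0, -5, 0, 0, 0, 0.2], [0, 0, -5, 0, 0, 0, 0.2], [0, 0, 0, 0, 0, 0, 0.2], [0, 0, 0, 0, 0, 0, 0.2]]}}

```text
t: 19.52
tcp_pos: [599.2, -144.4, 405.1]
tcp_rot: [-0.062, 0.998, -0.0, -0.0]
force: [0.2, 0.2, -0.2]
grip_width: 0.596
grip_force: 0.0
```

```bash
python3 - <<'E'
from h import *
s=read_state();im=get_image("wrist");cv2.imwrite("pics/w5.png",im[...,::-1]);t=get_image("scene")[...,::-1]
print(s["t"],s["tcp_pos"],s["force"],s["grip_width"])
cv2.imwrite("pics/f.png",np.hstack([cv2.resize(im[...,::-1],(400,300)),cv2.resize(t,(400,300))]))
E
```

```text
19.525 [ 599.17753156 -144.39694961  405.12503656] [ 0.21130583  0.23793377 -0.22234785] 0.5964512955410912
```

View pics/f.png

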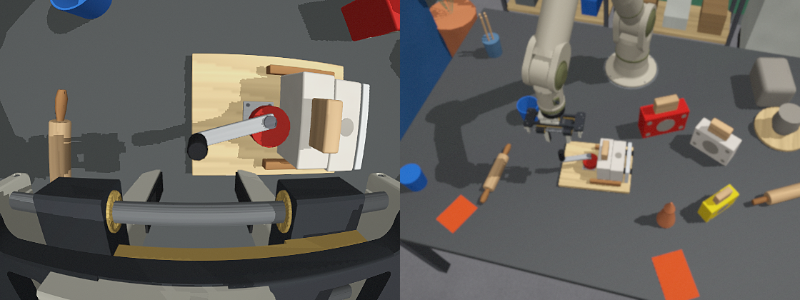

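The left (wrist) panel shows the halves closed together, with the cam against the half and the lever at about 1.85 rad (knob at (197,148)). In the scene panel on the right, the tub, pin and figure have not moved. The gripper is clear, so I hand the job in.

```bash
python3 -c "from plant import *;print(close_job())"
```

```text
the job is handed in; nothing more can be done
None
```

The loose half stands in the press with its seam face to the mounted half, the cam lever was turned until it went tight (about 11.5 N at the knob, 1.86 rad) and left there, the gripper is clear, the bystanders were not touched, and the job was handed in at about 20 s.

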